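# Lay out the wine-service kit in order of use

### The job

The wooden kit tray holds the foil cutter in one end compartment; complete the set in order of use along the tray: lay the folded corkscrew in the middle compartment, next to the foil cutter, and the bottle stopper in the empty compartment at the other end. Each tool should lie flat on the tray floor, lengthwise between the ribs and roughly in the middle of its compartment; set them down rather than dropping them, and leave the foil cutter lying where it belongs.

Things in the scene. Friction and masses are not known exactly. Their poses are not given: they have to be found in the camera images.
- tray: Fixed wooden tray, left of centre, any yaw, 248 x 160 mm. Origin: centre of underside, on the desk, z up. Three compartments in a row along its x, centred at x = -80 (holds the foil cutter), 0 (middle) and +80 mm (empty end), y = 0; each 76 mm wide, 148 mm long along y. Floor 6 mm above the origin; 4 mm wide ribs between them rise 5 mm, the 6 mm thick rim 8 mm, above the floor.
- foil_cutter: Black horseshoe-shaped foil cutter, 58 x 48 x 18 mm, loose, lying flat in the tray's end compartment at tray x about -80 mm. Origin: centre of its underside; x along the 58 mm length. To be left there.
- corkscrew: Waiter's corkscrew, folded shut, lying on its side on the desk, right of centre: black handle bar, steel lever alongside, coiled worm between. 116 mm long (its x), 28 mm wide (y), 18 mm high (lever 16). 60 to 130 g. Origin: centre of underside, z up; grip across the width near the origin. Not the flat steel cap opener that lies there too.
- stopper: Bottle stopper lying on the desk, right of centre; 74 mm long (its x). Origin: mid-length, underside, z up. Square pale wooden head, x -37 to -7 mm, 26 mm wide (y), 22 mm high, lying on its face; round tapered black rubber plug, x -7 to 37 mm, 18 to 15 mm thick, clear of the desk. 35 to 70 g, mostly the head: grip across it at x about -20 mm. Not the plain wine cork standing nearby.
There are look-alikes about, which are no part of the job. What is meant by the corkscrew is not orange, and is the larger of those in its own colour. Of the things like the stopper, leave any that is yellow; of the rest the smaller one is meant.

How it is judged (in metres and radians):
At the end, for the whole second after the job is handed in: All flat on the tray floor at rest: foil cutter, corkscrew, stopper in end, middle and other end compartment, each within 20 mm of its centre across (along: corkscrew 25, others 35 mm); corkscrew and stopper lengthwise within 17 degrees, either way round (x of corkscrew in the frame of tray between -0.02 and 0.02 m and y of corkscrew in the frame of tray between -0.025 and 0.025 m and z of corkscrew in the frame of tray between 0.002 and 0.01 m and angle between each of corkscrew, stopper, foil_cutter's own z axis and vertical below 0.12 rad and linear speed of each of corkscrew, stopper, foil_cutter below 0.02 m/s and angular speed of each of corkscrew, stopper, foil_cutter below 0.2 rad/s and angle between the x axis of each of corkscrew, stopper and the y axis of tray, either way round below 0.3 rad and x of stopper in the frame of tray between 0.06 and 0.1 m and y of stopper in the frame of tray between -0.035 and 0.035 m and z of stopper in the frame of tray between 0.002 and 0.01 m and x of foil_cutter in the frame of tray between -0.1 and -0.06 m and y of foil_cutter in the frame of tray between -0.035 and 0.035 m and z of foil_cutter in the frame of tray between 0.002 and 0.01 m); the robot touches nothing.
It fails at once if the corkscrew is dropped from more than about 25 mm over the tray (linear speed of corkscrew above 0.75 m/s and contact force between the fingers and corkscrew below 0.1 N and horizontal distance between corkscrew and tray below 0.17 m).
It fails at once if the stopper is dropped from more than about 25 mm over the tray (linear speed of stopper above 0.75 m/s and contact force between the fingers and stopper below 0.1 N and horizontal distance between stopper and tray below 0.17 m).
It also fails if it takes over 58 s, if anything falls off the work surface, if the arm or the gripper's body presses on something with over 40 N, if the wrist force passes 120 N, or if a joint passes its speed limit or range.

### The arm

A 6-joint arm with a two-finger parallel gripper is mounted at the origin on the work surface. World frame = base frame: x ahead of the robot, y to its left, z up, the work surface at z = 0. Lengths are in mm, angles in degrees, forces in N, time in s.
With the tool pointing down it reaches from about 300 to 850 mm from the base axis. Payload 4.2 kg.
Tool frame: the origin (TCP) lies at the centre of the arm's flange, where the gripper is bolted on; the fingertips stand 191 mm ahead of it and the grasp point (between the pads) lies 172 mm ahead of it; y points along the fingers, x is the direction in which the jaws open and shut, and the axes are right-handed (so a half turn about y gives the same grasp; the last joint's range is limited). The gripper opens to 91 mm and grips with 3 to 60 N. Pads are 32 mm wide; open, the fingers measure 118 mm over their backs; the gripper's body (76 mm by 178 mm) begins 60 mm behind the grasp point.
Start: joints at [70.359, 18.312, 89.639, -0, 72.044, -1.146], TCP at [182.4, 545.301, 404.776] pointing down, gripper open.
Joint ranges: [-177.97, 177.97], [-48.28, 115.42], [12.27, 149.76], [-77.06, 257.06], [2.81, 150.46], [-146.56, 146.56]. Speed limits (degrees/s): [147.25, 147.25, 180, 180, 180, 180].

### API

Orientations are given as [roll, pitch, yaw] about the fixed x, y, z axes, in that order (R = Rz(yaw) Ry(pitch) Rx(roll)).
In Python, from workcell import env gives the robot as it stands.
- The arm moves only by the tool carry_out, never from a script. Its argument "increments" is a list of rows, each a list of 3 entries, a list of its own where there are three numbers: the turn, a rotation vector about the tool's x, y, z in rad, then the shift along the tool's x, y, z in mm, then the closure, from 0 (fully open) to 1 (shut). In form: [[[wx, wy, wz], [dx, dy, dz], claw], ...]. A call has 1 to 10 rows; each row is the pose to reach, as a shift and turn from the pose commanded when the call began, along the tool's axes at that moment; what a row does not reach only later rows make up. A row lasts 1/12 s, in which the tool goes at most 41.7 mm and 7.16 degrees, less where a joint would pass 70% of its speed; a pose out of reach is approached as far as the arm can. A call with a gripper value outside its range is refused whole. The fingers move at their own pace and stop on an object; "force" is the grip in N (left out, the last holds). Time passes only in rows, so rows that repeat a pose let the fingers close. It gives the time, the measured TCP pose, the force and the opening at its end, in the units of the state.
- env.state(): the state, without advancing time (a new reading comes with each control period).
- env.grab_frame(name): name is "side" or "top"; returns a dict with "frame" (480x640x3 uint8, blue, green, red), "z_map" (480x640 float32, mm along the optical axis (not along the pixel's ray), 0 where there is no reading), "camera_matrix" (3x3 intrinsics, pixels), "rvec" (rotation vector, rad) and "tvec" (3), from world to camera coordinates, as OpenCV has them. Camera axes: x right, y down, z forward; pixel columns grow to the right and rows downward; lengths in mm; the calibration is good to about 2 mm. A picture is of the moment at which its call begins.
- env.job_done(): hands the job in, once; it reports no verdict.
The state is a dict: "time_s": time; "qpos": joint angles; "qvel": joint speeds; "effort": joint torques, N m; "ee_pos": TCP position; "ee_rot": TCP orientation; "force": force on the tool from outside, world axes, zero at the start; "torque": the same for the moment, N m; "gripper_width": finger opening in mm.
Only numpy, scipy, OpenCV 4.12 (cv2) and the standard library are available. Lean on these libraries where they do the work, as an engineer would, in place of code of your own. Each camera call takes 0.05 s, during which the arm holds its last target. There are 200 camera calls.

## Working session

There is one attempt and no reset: what is moved stays moved. The work goes in short steps, Python scripts to look and compute and a tool call to move; the robot and the scene stay as the last step left them, time stands still between calls to the robot, and variables do not carry over. Pictures are saved under pics/ and viewed, about 8 in all and at most 12, crops included, and the job is handed in when it is done.

Besides the shell and the picture viewer there is one more tool, called as name(argument=value, ...), one argument or row to a line, values as JSON. carry_out: Moves the arm, as the interface text tells. Its arguments: {"type":"object","properties":{"increments":{"type":"array","items":{"type":"array"}},"force":{"type":"number"}},"required":["increments"]}

```bash
mkdir -p pics
cat > h.py <<'E'
import numpy as np, cv2
from workcell import env
def grab(n):
    f=env.grab_frame(n); np.savez(f'pics/{n}.npz',**{k:np.array(v) for k,v in f.items()}); return f
def load(n): return dict(np.load(f'pics/{n}.npz'))
def ray(f,u,v):
    R=cv2.Rodrigues(f['rvec'].astype(float).reshape(3))[0]; t=f['tvec'].reshape(3)
    d=R.T@np.linalg.inv(f['camera_matrix'])@np.array([u,v,1.]); return -R.T@t,d
def atz(f,u,v,z):
    c,d=ray(f,u,v); return c+d*(z-c[2])/d[2]
def depthpt(f,u,v):
    c,d=ray(f,u,v); z=np.median(f['z_map'][int(v)-1:int(v)+2,int(u)-1:int(u)+2]); return c+d*z
E
python3 - <<'E'
from h import *
for n in('top','side'):
    f=grab(n); cv2.imwrite(f'pics/{n}0.png',f['frame']); print(n,ray(f,320,240),f['camera_matrix'][0,0])
print(env.state())
E
```

```text
top (array([ 368.89344828,   -9.91185584, 1044.52636624]), array([ 0.1534025 , -0.01647761, -0.9881735 ])) 514.0392254065001
side (array([168.60054069, 323.43258009, 582.21634335]), array([ 0.47532351, -0.46677733, -0.74590544])) 470.6955739404517
{'time_s': 0.1, 'qpos': array([ 7.03614765e+01,  1.83455111e+01,  8.96981638e+01, -1.80077465e-03,
        7.20435484e+01, -1.14630702e+00]), 'qvel': array([ 0.05727824, -0.03511659, -0.23534487,  0.08441611, -0.05827939,
       -0.01452225]), 'effort': array([-2.91676752e-04, -4.13329697e+01, -2.32510597e+01,  7.28355115e-02,
        4.21686808e-02, -8.75505680e-05]), 'ee_pos': array([182.33215748, 545.16544876, 404.03734751]), 'ee_rot': array([-8.99999669e+01,  8.72401518e-02,  7.15083400e+01]), 'force': array([-0.1036586 ,  0.25250949, -0.26649918]), 'torque': array([ 0.05939777, -0.02709222, -0.02735262]), 'gripper_width': 91.1614344989067}
```

View pics/top0.png

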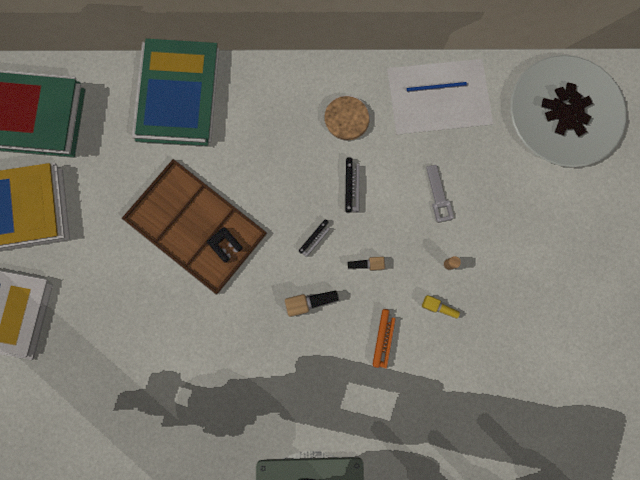

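View pics/side0.png

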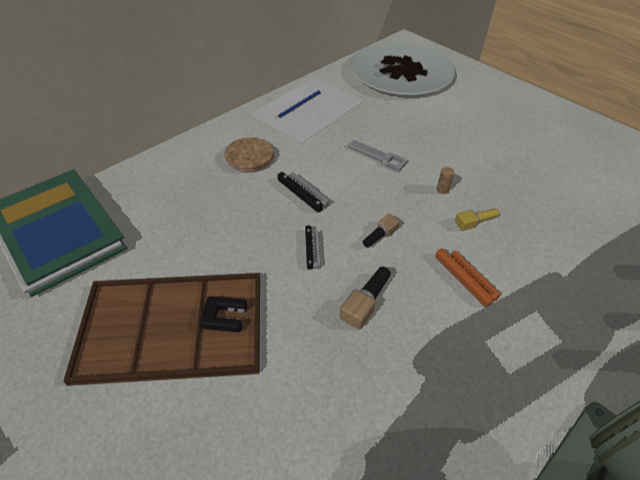

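Run:
```python
from h import *
f=load('top'); g=load('side')
cv2.imwrite('pics/c1.png',cv2.resize(f['frame'][150:320,280:400],None,fx=3.5,fy=3.5,interpolation=cv2.INTER_CUBIC))
a=cv2.resize(f['frame'][155:300,115:275],None,fx=4,fy=4,interpolation=cv2.INTER_CUBIC)
cv2.imwrite('pics/c2.png',a)
cv2.imwrite('pics/c3.png',cv2.resize(g['frame'][150:290,260:420],None,fx=4,fy=4,interpolation=cv2.INTER_CUBIC))
```

```text
(no output)
```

View pics/c1.png

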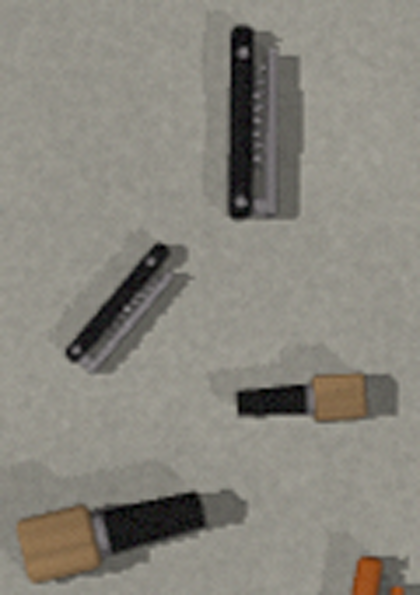

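View pics/c2.png

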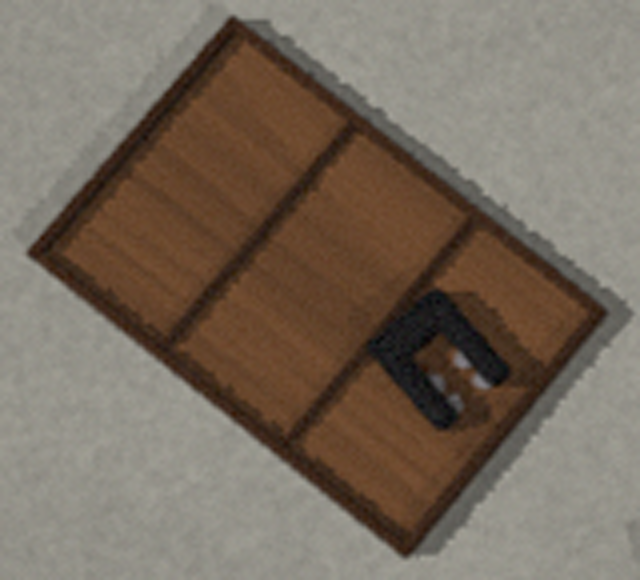

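View pics/c3.png

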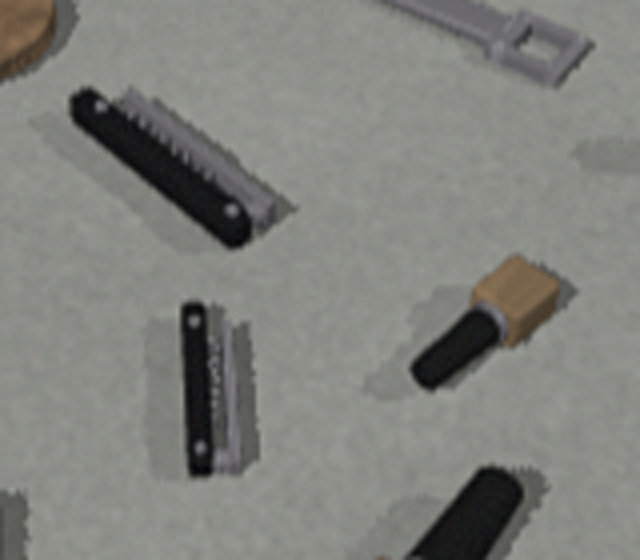

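Top view (viewed 5 of 12). Corkscrew candidates: large black (351,185), small black (314,236) and orange (385,338). The large black one fits: not orange, and the larger of the two blacks. Stopper candidates: large wood (312,302), small wood (368,264) and yellow (441,307). The small wood one fits: not yellow, and the smaller of the rest. The crops confirm both. The tray is at (195,227), with the foil cutter in its lower-right compartment.

```bash
cat >> h.py <<'E'
def tri(f,p,g,q):
    P=[]
    for k in(f,g): P.append(k['camera_matrix']@np.hstack([cv2.Rodrigues(k['rvec'].astype(float).reshape(3))[0],k['tvec'].reshape(3,1)]))
    X=cv2.triangulatePoints(P[0],P[1],np.array(p,float).T,np.array(q,float).T); return (X[:3]/X[3]).T
E
python3 - <<'E'
from h import *
np.set_printoptions(precision=1,suppress=True)
f=load('top'); g=load('side')
c1=lambda L:[(280+a/3.5,150+b/3.5) for a,b in L]
c2=lambda L:[(115+a/4,155+b/4) for a,b in L]
c3=lambda L:[(260+a/4,150+b/4) for a,b in L]
cs=c1([(243,50),(241,202)]); print('rivets',tri(f,cs,g,c3([(101,106),(232,210)])),[depthpt(f,*p) for p in cs])
st=c1([(312,374),(365,374),(365,420),(312,420),(237,403)]); X=tri(f,st,g,c3([(473,292),(517,255),(560,290),(512,322),(425,378)]));print('stopper',X, depthpt(f,*c1([(339,397)])[0]),depthpt(f,*c1([(270,400)])[0]))
tr=c2([(232,18),(607,313),(408,554),(30,252)]); T=tri(f,tr,g,[(95,281),(264,274),(260,373),(67,382)]); print('tray',T,T.mean(0),[np.linalg.norm(T[i]-T[(i+1)%4]) for i in range(4)])
print('tray at z14',np.array([atz(f,*p,14) for p in tr]))
for n,p in dict(end=(150,190),mid=(320,280),cutend=(520,260),cutter=(405,340),desk=(30,450)).items(): print(n,depthpt(f,*c2([p])[0]))
# black cutter mask
fr=f['frame'].astype(int); 
def blob(u0,u1,v0,v1,thr,zlo):
    L=[]
    for v in range(v0,v1):
        for u in range(u0,u1):
            p=depthpt(f,u,v)
            if p[2]>zlo and fr[v,u].max()<thr: L.append(p[:3])
    return np.array(L)
# object footprints by height
for n,b,zlo,thr in (('cork',(335,375,150,220),8,300),('stop',(340,392,252,276),8,300),('cutter',(205,248,222,268),16,60)):
    L=blob(*b,thr,zlo); r=cv2.minAreaRect(L[:,:2].astype(np.float32)); print(n,len(L),r,L.mean(0),np.percentile(L[:,2],[10,50,90]))
E
```

```text
rivets [[686.  -90.9  16.1]
 [594.1 -87.2  17.5]] [array([685.3, -90.2,  19.8]), array([593.7, -86.8,  20.4])]
stopper [[ 491.5 -126.4   17.6]
 [ 491.8 -156.3   18.4]
 [ 465.9 -155.2   17.3]
 [ 466.1 -124.4   20.2]
 [ 476.6  -83.     9.1]] [ 478.4 -140.1   23.4] [ 477.5 -100.7   21. ]
tray [[699.8 272.   14.5]
 [542.5  79.   11.8]
 [423.7 181.1  -0.5]
 [579.5 372.3   7.5]] [561.4 226.1   8.3] [np.float64(249.05634762336956), np.float64(157.16259814842422), np.float64(246.7733068832891), np.float64(156.75933790622793)]
tray at z14 [[700.6 273.   14. ]
 [544.1  80.6  14. ]
 [423.9 179.4  14. ]
 [579.  371.3  14. ]]
end [612.2 314.5   6.6]
mid [564.2 227.1   6.8]
cutend [573.2 125.5   7.9]
cutter [530.  180.3  24.4]
desk [479.8 371.9   1.7]
cork 636 ((644.091796875, -95.80682373046875), (27.10985565185547, 116.1688232421875), 88.57662200927734) [640.1 -94.4  16.4] [12.3 16.8 19.3]
stop 377 ((479.6878662109375, -118.96527099609375), (72.8292465209961, 25.806577682495117), 88.81884002685547) [ 478.4 -123.5   20. ] [15.6 20.9 23.4]
cutter 494 ((514.0413818359375, 158.02174377441406), (78.4178695678711, 47.99955749511719), 41.033390045166016) [523.6 166.5  23.9] [21.8 24.3 25.8]
```

Run:
```python
from h import *
np.set_printoptions(precision=1,suppress=True)
f=load('top'); g=load('side')
a=np.radians(51); R=np.array([[np.cos(a),np.sin(a)],[-np.sin(a),np.cos(a)]]); c=np.array([561.9,226.1])
for p in [(370,340),(430,290),(510,375),(445,430)]:
    print('cutter',R@(atz(f,115+p[0]/4,155+p[1]/4,24)[:2]-c))
for p in [(200,300),(235,300),(243,329),(204,325)]: print('side',R@(atz(g,*p,22)[:2]-c))
for p in [(350,128),(172,345),(475,218),(292,440)]: print('rib',R@(atz(f,115+p[0]/4,155+p[1]/4,11)[:2]-c))
fr=f['frame'].astype(int);L=[]
for v in range(222,268):
  for u in range(205,250):
    p=depthpt(f,u,v)
    if 20<p[2]<30: L.append(np.r_[R@(p[:2]-c),p[2]])
L=np.array(L);print(len(L),L.min(0),L.max(0),cv2.minAreaRect(L[:,:2].astype(np.float32)))
s=env.state();print(s['ee_pos'],s['ee_rot'])
```

```text
cutter [-41.9   6.8]
cutter [-49.1 -31.2]
cutter [-107.8  -22.7]
cutter [-100.    18.6]
side [-39.4 -27.7]
side [-89.2 -24.4]
side [-101.9   24.3]
side [-48.5  14.3]
rib [ 40.  -71.3]
rib [37.7 70.3]
rib [-40.  -74.6]
rib [-40.6  69.9]
480 [-105.1  -33.5   20. ] [-41.6  20.   27. ] ((-73.15251159667969, -6.976772308349609), (47.64004898071289, 58.50482177734375), 80.01502990722656)
[182.3 545.2 404. ] [-90.    0.1  71.5]
```

Tray centre is about (562,226), yaw 51°. The cutter is at about (-73,-7) in the tray frame, within tolerance, so I leave it. The corkscrew is at (642,-96), yaw -2°. The stopper head is at (478.5,-140), axis 91.3°.

```bash
cat >> h.py <<'E'
def inc(X,Y,Z,yaw):
    from scipy.spatial.transform import Rotation as Ro
    s=env.state(); R=Ro.from_euler('xyz',s['ee_rot'],degrees=True); T=Ro.from_euler('xyz',[-90,0,yaw],degrees=True)
    print('t',round(s['time_s'],2),'at',s['ee_pos'].round(1),s['ee_rot'].round(2),'w',round(s['gripper_width'],1),'F',s['force'].round(1))
    print('turn',(R.inv()*T).as_rotvec().round(3),'shift',R.inv().apply(np.array([X,Y,Z])-s['ee_pos']).round(1))
E
python3 -c "
from h import *
inc(642,-96,300,88)"
```

```text
t 0.1 at [182.3 545.2 404. ] [-90.     0.09  71.51] w 91.2 F [-0.1  0.3 -0.3]
turn [-0.    -0.288 -0.002] shift [-462.1  104.7 -639.3]
```

carry_out(
  increments=[
    [[0,-0.288,0],[-462,105,-639],0.2],
    [[0,-0.288,0],[-462,105,-639],0.2],
    [[0,-0.288,0],[-462,105,-639],0.2],
    [[0,-0.288,0],[-462,105,-639],0.2],
    [[0,-0.288,0],[-462,105,-639],0.2],
    [[0,-0.288,0],[-462,105,-639],0.2],
    [[0,-0.288,0],[-462,105,-639],0.2],
    [[0,-0.288,0],[-462,105,-639],0.2],
    [[0,-0.288,0],[-462,105,-639],0.2],
    [[0,-0.288,0],[-462,105,-639],0.2],
  ],
  force=20,
)

```text
time_s: 0.93
ee_pos: [422.2, 209.7, 349.7]
ee_rot: [-90.0, -0.0, 88.0]
force: [0.5, 0.8, 0.2]
gripper_width: 73.1
```

```bash
python3 -c "
from h import *
inc(642,-96,300,88)"
```

```text
t 0.93 at [422.2 209.7 349.7] [-89.99  -0.    88.01] w 73.1 F [0.5 0.8 0.2]
turn [-0.  0.  0.] shift [-297.9   49.7 -230.3]
```

carry_out(
  increments=[
    [[0,0,0],[-298,50,-230],0.2],
    [[0,0,0],[-298,50,-230],0.2],
    [[0,0,0],[-298,50,-230],0.2],
    [[0,0,0],[-298,50,-230],0.2],
    [[0,0,0],[-298,50,-230],0.2],
    [[0,0,0],[-298,50,-230],0.2],
    [[0,0,0],[-298,50,-230],0.2],
    [[0,0,0],[-298,50,-230],0.2],
    [[0,0,0],[-298,50,-230],0.2],
    [[0,0,0],[-298,50,-230],0.2],
  ],
)

```text
time_s: 1.77
ee_pos: [643.9, -99.4, 298.1]
ee_rot: [-90.1, 0.1, 87.8]
force: [0.5, 0.5, -0.6]
gripper_width: 73.1
```

carry_out(
  increments=[
    [[0,0,0],[0,0,0],0.2],
    [[0,0,0],[0,0,0],0.2],
    [[0,0,0],[0,0,0],0.2],
  ],
)

```text
time_s: 2.02
ee_pos: [640.4, -93.0, 300.0]
ee_rot: [-89.9, -0.0, 88.1]
force: [0.2, 0.0, 0.3]
gripper_width: 72.9
```

```bash
python3 -c "
from h import *
inc(642,-96,195,88)"
```

```text
t 2.02 at [640.4 -93.  300. ] [-8.993e+01 -4.000e-02  8.806e+01] w 72.9 F [0.2 0.  0.3]
turn [-0.001  0.001  0.001] shift [ -3.  105.   -1.8]
```

carry_out(
  increments=[
    [[0,0,0],[-3,30,-2],0.2],
    [[0,0,0],[-3,60,-2],0.2],
    [[0,0,0],[-3,80,-2],0.2],
    [[0,0,0],[-3,92,-2],0.2],
    [[0,0,0],[-3,100,-2],0.2],
    [[0,0,0],[-3,105,-2],0.2],
    [[0,0,0],[-3,105,-2],0.2],
    [[0,0,0],[-3,105,-2],0.2],
  ],
)

```text
time_s: 2.68
ee_pos: [643.4, -96.9, 196.1]
ee_rot: [-90.1, 0.0, 88.0]
force: [0.0, 0.1, 0.3]
gripper_width: 73.2
```

Run:
```python
from h import *
inc(642,-96,195,88)
f=grab('top');g=grab('side')
a=cv2.resize(f['frame'][130:240,300:410],(380,380),interpolation=cv2.INTER_CUBIC)
b=cv2.resize(g['frame'][110:250,240:380],(380,380),interpolation=cv2.INTER_CUBIC)
cv2.imwrite('pics/p6.png',np.hstack([a,b]))
```

```text
t 2.68 at [643.4 -96.9 196.1] [-9.011e+01  1.000e-02  8.803e+01] w 73.2 F [0.  0.1 0.3]
turn [ 0.002  0.001 -0.   ] shift [0.9 1.1 1.5]
```

View pics/p6.png

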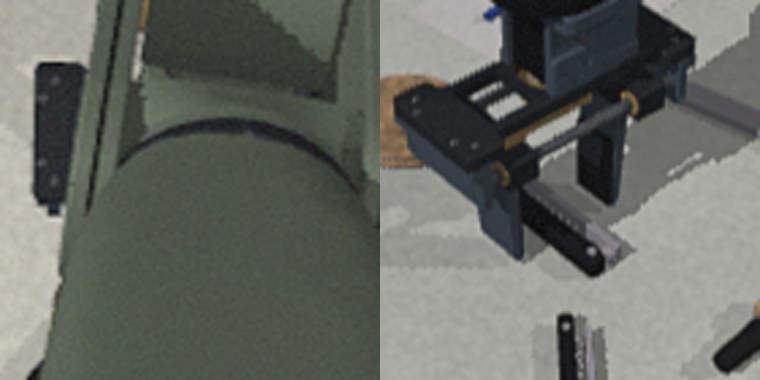

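Viewed 6: in the side view the fingers straddle the large black corkscrew near mid-length. Closing.

carry_out(
  increments=[
    [[0,0,0],[0,1,0],0.5],
    [[0,0,0],[0,1,0],0.6],
    [[0,0,0],[0,1,0],0.7],
    [[0,0,0],[0,1,0],0.8],
    [[0,0,0],[0,1,0],0.9],
    [[0,0,0],[0,1,0],0.9],
    [[0,0,0],[0,1,0],0.9],
    [[0,0,0],[0,1,0],0.9],
    [[0,0,0],[0,1,0],0.9],
  ],
  force=25,
)

```text
time_s: 3.53
ee_pos: [643.1, -97.1, 194.1]
ee_rot: [-90.0, -0.0, 88.0]
force: [-0.3, -0.4, -0.2]
gripper_width: 27.3
```

carry_out(
  increments=[
    [[0,0,0],[0,0,0],0.9],
    [[0,0,0],[0,-10,0],0.9],
    [[0,0,0],[0,-30,0],0.9],
    [[0,0,0],[0,-60,0],0.9],
    [[0,0,0],[0,-90,0],0.9],
    [[0,0,0],[0,-100,0],0.9],
    [[0,0,0],[0,-105,0],0.9],
    [[0,0,0],[0,-105,0],0.9],
  ],
)

```text
time_s: 4.2
ee_pos: [643.0, -97.2, 300.0]
ee_rot: [-90.1, 0.0, 88.0]
force: [-0.3, 0.8, -1.9]
gripper_width: 27.7
```

Run:
```python
from h import *
inc(562,226,300,51)
g=grab('side')
cv2.imwrite('pics/p7.png',g['frame'][60:320,200:460])
```

```text
t 4.2 at [643.  -97.2 300. ] [-9.009e+01  1.000e-02  8.800e+01] w 27.7 F [-0.3  0.8 -1.9]
turn [0.002 0.646 0.   ] shift [ 3.202e+02 -3.000e-01  9.220e+01]
```

View pics/p7.png

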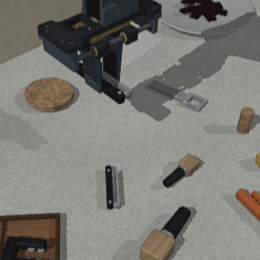

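Viewed 7: the corkscrew is held level, width 27.5 mm and force -1.9 N. Moving to above the middle compartment.

carry_out(
  increments=[
    [[0,0.065,0],[32,0,9],0.9],
    [[0,0.13,0],[64,0,18],0.9],
    [[0,0.195,0],[96,0,28],0.9],
    [[0,0.26,0],[130,0,37],0.9],
    [[0,0.325,0],[165,0,47],0.9],
    [[0,0.39,0],[200,0,58],0.9],
    [[0,0.46,0],[235,0,68],0.9],
    [[0,0.53,0],[268,0,77],0.9],
    [[0,0.59,0],[296,0,85],0.9],
    [[0,0.646,0],[320,0,92],0.9],
  ],
)

```text
time_s: 5.08
ee_pos: [560.9, 227.7, 296.7]
ee_rot: [-89.9, 0.2, 50.9]
force: [0.3, -0.3, -1.5]
gripper_width: 28.0
```

carry_out(
  increments=[
    [[0,0,0],[0,0,0],0.9],
    [[0,0,0],[0,0,0],0.9],
    [[0,0,0],[0,0,0],0.9],
    [[0,0,0],[0,0,0],0.9],
  ],
)

```text
time_s: 5.42
ee_pos: [562.4, 224.7, 298.1]
ee_rot: [-90.0, 0.1, 51.0]
force: [0.1, -0.4, -2.2]
gripper_width: 27.7
```

```bash
python3 -c "
from h import *
inc(562,226,201,51)"
```

```text
t 5.42 at [562.4 224.7 298.1] [-89.96   0.1   50.95] w 27.7 F [ 0.1 -0.4 -2.2]
turn [-0.001 -0.001 -0.002] shift [ 0.9 97.1  1. ]
```

carry_out(
  increments=[
    [[0,0,0],[1,25,1],0.9],
    [[0,0,0],[1,50,1],0.9],
    [[0,0,0],[1,70,1],0.9],
    [[0,0,0],[1,82,1],0.9],
    [[0,0,0],[1,88,1],0.9],
    [[0,0,0],[1,92,1],0.9],
    [[0,0,0],[1,94,1],0.9],
    [[0,0,0],[1,94,1],0.9],
    [[0,0,0],[1,94,1],0.9],
  ],
)

```text
time_s: 6.17
ee_pos: [562.5, 227.1, 205.9]
ee_rot: [-90.0, -0.1, 51.0]
force: [0.5, -0.3, -1.2]
gripper_width: 27.6
```

carry_out(
  increments=[
    [[0,0,0],[0,1,0],0.9],
    [[0,0,0],[0,2,0],0.9],
    [[0,0,0],[0,2,0],0.9],
    [[0,0,0],[0,2,0],0.9],
  ],
)

```text
time_s: 6.5
ee_pos: [562.1, 227.3, 203.3]
ee_rot: [-90.0, -0.0, 51.0]
force: [0.5, -0.1, -1.1]
gripper_width: 27.8
```

Run:
```python
from h import *
inc(562,226,201,51)
g=grab('side')
cv2.imwrite('pics/p8.png',cv2.resize(g['frame'][200:400,40:300],None,fx=2.5,fy=2.5))
```

```text
t 6.5 at [562.1 227.3 203.3] [-9.001e+01 -2.000e-02  5.100e+01] w 27.8 F [ 0.5 -0.1 -1.1]
turn [0. 0. 0.] shift [-1.   2.3 -0.7]
```

View pics/p8.png

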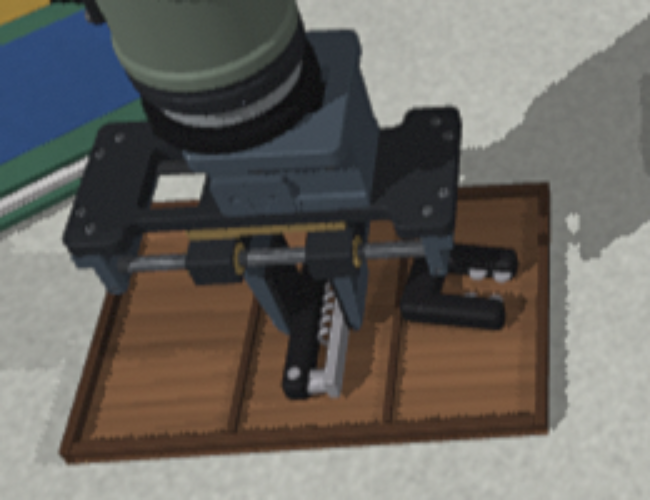

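Viewed 8: the corkscrew sits centred between the ribs, just over the floor. Lowering the last bit and releasing with a narrow opening.

carry_out(
  increments=[
    [[0,0,0],[0,1,0],0.9],
    [[0,0,0],[0,2,0],0.9],
    [[0,0,0],[0,3,0],0.9],
    [[0,0,0],[0,3,0],0.9],
  ],
)

```text
time_s: 6.88
ee_pos: [562.1, 227.2, 200.0]
ee_rot: [-90.0, -0.0, 51.0]
force: [-0.5, -1.4, -0.2]
gripper_width: 28.0
```

carry_out(
  increments=[
    [[0,0,0],[0,0,0],0.65],
    [[0,0,0],[0,0,0],0.6],
    [[0,0,0],[0,0,0],0.55],
    [[0,0,0],[0,0,0],0.55],
    [[0,0,0],[0,-2,0],0.55],
    [[0,0,0],[0,-15,0],0.55],
    [[0,0,0],[0,-45,0],0.55],
    [[0,0,0],[0,-80,0],0.55],
    [[0,0,0],[0,-100,0],0.4],
    [[0,0,0],[0,-100,0],0.3],
  ],
)

```text
time_s: 7.72
ee_pos: [563.3, 227.7, 305.6]
ee_rot: [-90.3, -0.5, 51.0]
force: [0.9, -0.6, 0.8]
gripper_width: 51.2
```

```bash
python3 -c "
from h import *
inc(478.5,-139,300,1.3)"
```

```text
t 7.72 at [563.3 227.7 305.6] [-90.3   -0.53  50.99] w 51.2 F [ 0.9 -0.6  0.8]
turn [0.001 0.867 0.011] shift [-338.4    3.3 -164.9]
```

carry_out(
  increments=[
    [[0,0.1,0],[-35,0,-17],0.3],
    [[0,0.2,0],[-70,0,-34],0.3],
    [[0,0.3,0],[-105,0,-51],0.3],
    [[0,0.4,0],[-140,0,-68],0.3],
    [[0,0.5,0],[-175,0,-86],0.3],
    [[0,0.6,0],[-210,0,-103],0.3],
    [[0,0.7,0],[-245,0,-120],0.3],
    [[0,0.78,0],[-280,0,-137],0.3],
    [[0,0.84,0],[-312,0,-153],0.3],
    [[0,0.867,0],[-337,0,-165],0.3],
  ],
)

```text
time_s: 8.55
ee_pos: [477.0, -140.8, 299.5]
ee_rot: [-90.0, 0.1, 1.1]
force: [0.1, 0.3, 0.1]
gripper_width: 63.9
```

carry_out(
  increments=[
    [[0,0,0],[0,0,0],0.3],
    [[0,0,0],[0,0,0],0.3],
    [[0,0,0],[0,0,0],0.3],
    [[0,0,0],[0,0,0],0.3],
  ],
)

```text
time_s: 8.88
ee_pos: [478.3, -137.5, 299.8]
ee_rot: [-90.0, 0.0, 1.4]
force: [-0.3, 0.6, -0.0]
gripper_width: 63.7
```

Run:
```python
from h import *
inc(478.5,-139,196,1.3)
f=grab('top');g=grab('side')
a=cv2.resize(f['frame'][140:310,110:290],(378,357),interpolation=cv2.INTER_CUBIC)
b=cv2.resize(g['frame'][120:300,290:470],(378,378),interpolation=cv2.INTER_CUBIC)[:357]
cv2.imwrite('pics/p9.png',np.hstack([a,b]))
```

```text
t 8.88 at [ 478.3 -137.5  299.8] [-8.996e+01  3.000e-02  1.400e+00] w 63.7 F [-0.3  0.6 -0. ]
turn [-0.001  0.002 -0.001] shift [  0.2 103.8  -1.5]
```

View pics/p9.png

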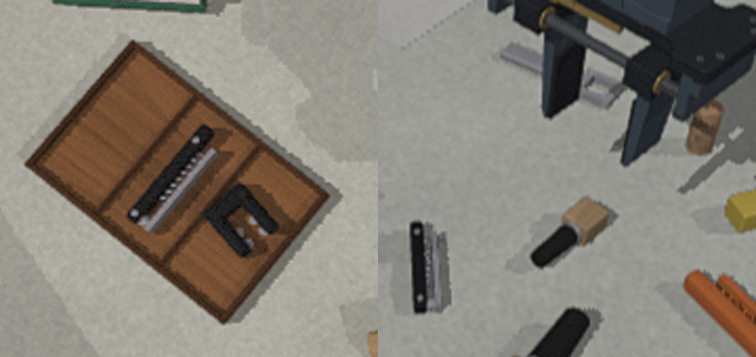

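Viewed 9: the corkscrew lies flat and centred in the middle compartment, with the cutter unmoved beside it. The gripper hovers above the small wooden stopper. Descending.

carry_out(
  increments=[
    [[0,0,0],[0,30,-1],0.3],
    [[0,0,0],[0,60,-1],0.3],
    [[0,0,0],[0,80,-1],0.3],
    [[0,0,0],[0,92,-1],0.3],
    [[0,0,0],[0,100,-1],0.3],
    [[0,0,0],[0,104,-1],0.3],
    [[0,0,0],[0,104,-1],0.3],
    [[0,0,0],[0,104,-1],0.3],
  ],
)

```text
time_s: 9.65
ee_pos: [478.7, -139.3, 196.6]
ee_rot: [-90.0, -0.1, 1.4]
force: [0.3, 1.0, 0.9]
gripper_width: 63.9
```

carry_out(
  increments=[
    [[0,0,0],[0,0,0],0.5],
    [[0,0,0],[0,0,0],0.6],
    [[0,0,0],[0,0,0],0.7],
    [[0,0,0],[0,0,0],0.8],
    [[0,0,0],[0,0,0],0.9],
    [[0,0,0],[0,0,0],0.9],
    [[0,0,0],[0,0,0],0.9],
    [[0,0,0],[0,0,0],0.9],
  ],
  force=20,
)

```text
time_s: 10.32
ee_pos: [478.2, -139.6, 196.2]
ee_rot: [-90.0, -0.0, 1.3]
force: [-0.9, -0.0, 2.3]
gripper_width: 26.6
```

carry_out(
  increments=[
    [[0,0,0],[0,0,0],0.9],
    [[0,0,0],[0,-10,0],0.9],
    [[0,0,0],[0,-30,0],0.9],
    [[0,0,0],[0,-60,0],0.9],
    [[0,0,0],[0,-90,0],0.9],
    [[0,0,0],[0,-100,0],0.9],
    [[0,0,0],[0,-105,0],0.9],
    [[0,0,0],[0,-105,0],0.9],
    [[0,0,0],[0,-105,0],0.9],
  ],
)

```text
time_s: 11.07
ee_pos: [477.7, -139.3, 300.2]
ee_rot: [-90.0, 0.1, 1.3]
force: [-0.9, -0.5, -2.0]
gripper_width: 25.7
```

Run:
```python
from h import *
inc(627.8,275.7,300,51)
g=grab('side')
cv2.imwrite('pics/p10.png',cv2.resize(g['frame'][60:300,280:520],None,fx=2,fy=2))
```

```text
t 11.07 at [ 477.7 -139.3  300.2] [-89.96   0.1    1.32] w 25.7 F [-0.9 -0.5 -2. ]
turn [-0.001 -0.867 -0.001] shift [1.596e+02 2.000e-01 4.115e+02]
```

View pics/p10.png

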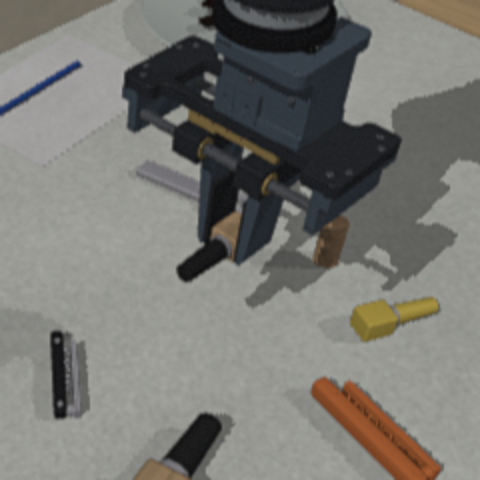

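Viewed 10: the stopper is held level by its head, width 26 mm, plug towards the tray. Carrying it over.

carry_out(
  increments=[
    [[0,-0.08,0],[14,0,35],0.9],
    [[0,-0.16,0],[28,0,71],0.9],
    [[0,-0.24,0],[42,0,107],0.9],
    [[0,-0.32,0],[56,0,143],0.9],
    [[0,-0.4,0],[70,0,179],0.9],
    [[0,-0.48,0],[84,0,215],0.9],
    [[0,-0.56,0],[98,0,251],0.9],
    [[0,-0.64,0],[112,0,287],0.9],
    [[0,-0.72,0],[125,0,322],0.9],
    [[0,-0.8,0],[138,0,355],0.9],
  ],
)

```text
time_s: 11.95
ee_pos: [608.0, 220.7, 298.8]
ee_rot: [-89.9, 0.2, 47.4]
force: [0.4, -0.4, -0.7]
gripper_width: 26.1
```

```bash
python3 -c "
from h import *
inc(627.8,275.7,300,51)"
```

```text
t 11.95 at [608.  220.7 298.8] [-89.89   0.19  47.42] w 26.1 F [ 0.4 -0.4 -0.7]
turn [-0.002 -0.063 -0.003] shift [53.9 -1.4 22.7]
```

carry_out(
  increments=[
    [[0,-0.03,0],[25,0,10],0.9],
    [[0,-0.06,0],[43,0,18],0.9],
    [[0,-0.063,0],[54,0,23],0.9],
    [[0,-0.063,0],[54,0,23],0.9],
    [[0,-0.063,0],[54,0,23],0.9],
    [[0,-0.063,0],[54,0,23],0.9],
    [[0,-0.063,0],[54,0,23],0.9],
  ],
)

```text
time_s: 12.53
ee_pos: [627.6, 272.4, 300.9]
ee_rot: [-90.0, 0.1, 50.7]
force: [-0.7, -0.8, -0.0]
gripper_width: 25.8
```

```bash
python3 -c "
from h import *
inc(627.8,275.7,203,51)"
```

```text
t 12.53 at [627.6 272.4 300.9] [-8.998e+01  6.000e-02  5.067e+01] w 25.8 F [-0.7 -0.8 -0. ]
turn [-0.    -0.006 -0.001] shift [ 2.8 97.9  2. ]
```

carry_out(
  increments=[
    [[0,-0.006,0],[3,25,2],0.9],
    [[0,-0.006,0],[3,50,2],0.9],
    [[0,-0.006,0],[3,70,2],0.9],
    [[0,-0.006,0],[3,82,2],0.9],
    [[0,-0.006,0],[3,88,2],0.9],
    [[0,-0.006,0],[3,92,2],0.9],
    [[0,-0.006,0],[3,94,2],0.9],
    [[0,-0.006,0],[3,95,2],0.9],
    [[0,-0.006,0],[3,95,2],0.9],
  ],
)

```text
time_s: 13.28
ee_pos: [628.5, 277.4, 207.1]
ee_rot: [-90.0, -0.1, 51.1]
force: [-0.4, -0.5, -1.0]
gripper_width: 25.8
```

carry_out(
  increments=[
    [[0,0,0],[0,1,0],0.9],
    [[0,0,0],[0,2,0],0.9],
    [[0,0,0],[0,2,0],0.9],
    [[0,0,0],[0,2,0],0.9],
  ],
)

```text
time_s: 13.62
ee_pos: [628.2, 277.4, 204.3]
ee_rot: [-90.0, -0.0, 51.1]
force: [0.1, -0.0, 0.2]
gripper_width: 25.9
```

Run:
```python
from h import *
inc(627.8,275.7,202,51)
g=grab('side')
cv2.imwrite('pics/p11.png',cv2.resize(g['frame'][200:400,20:280],None,fx=2.5,fy=2.5))
```

```text
t 13.62 at [628.2 277.4 204.3] [-9.001e+01 -2.000e-02  5.111e+01] w 25.9 F [ 0.1 -0.   0.2]
turn [0.    0.002 0.   ] shift [-1.6  2.3 -0.7]
```

View pics/p11.png

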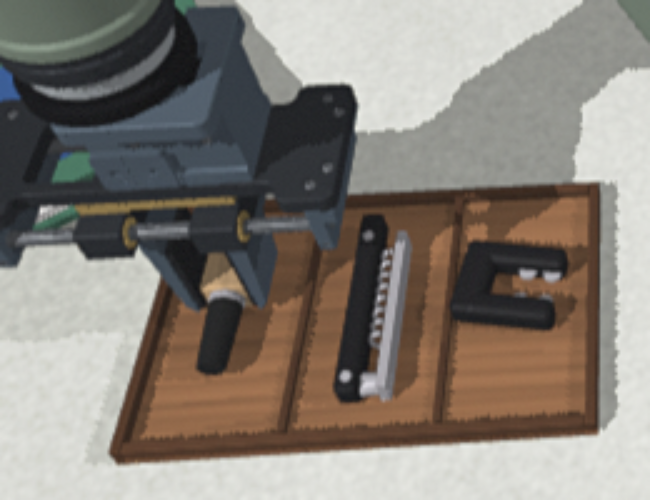

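Viewed 11: the stopper is over the middle of the empty end compartment, lengthwise and just above the floor. Setting it down and retreating.

carry_out(
  increments=[
    [[0,0,0],[-1,1,0],0.9],
    [[0,0,0],[-1,2,0],0.9],
    [[0,0,0],[-1,3,0],0.9],
    [[0,0,0],[-1,3,0],0.9],
  ],
)

```text
time_s: 14.0
ee_pos: [627.5, 276.5, 202.2]
ee_rot: [-90.0, -0.0, 51.1]
force: [-1.4, -1.1, 5.8]
gripper_width: 26.2
```

carry_out(
  increments=[
    [[0,0,0],[0,0,0],0.65],
    [[0,0,0],[0,0,0],0.6],
    [[0,0,0],[0,0,0],0.55],
    [[0,0,0],[0,0,0],0.55],
    [[0,0,0],[0,-2,0],0.55],
    [[0,0,0],[0,-15,0],0.55],
    [[0,0,0],[0,-45,0],0.55],
    [[0,0,0],[0,-80,0],0.55],
    [[0,0,0],[0,-110,0],0.4],
    [[0,0,0],[0,-130,0],0.3],
  ],
)

```text
time_s: 14.83
ee_pos: [627.9, 276.7, 336.1]
ee_rot: [-90.2, -0.3, 51.1]
force: [0.1, -0.9, 0.5]
gripper_width: 51.7
```

carry_out(
  increments=[
    [[0,0,0],[-40,-10,-30],0.3],
    [[0,0,0],[-80,-20,-60],0.3],
    [[0,0,0],[-120,-20,-90],0.3],
    [[0,0,0],[-150,-20,-120],0.3],
    [[0,0,0],[-180,-20,-150],0.3],
    [[0,0,0],[-210,-20,-170],0.3],
    [[0,0,0],[-230,-20,-170],0.3],
    [[0,0,0],[-230,-20,-170],0.3],
    [[0,0,0],[-230,-20,-170],0.3],
    [[0,0,0],[-230,-20,-170],0.3],
  ],
)

```text
time_s: 15.67
ee_pos: [615.5, -9.0, 352.0]
ee_rot: [-90.0, -0.1, 51.1]
force: [-1.0, 0.5, 0.2]
gripper_width: 64.1
```

Run:
```python
from h import *
np.set_printoptions(precision=1,suppress=True)
inc(0,0,0,0)
f=grab('top');g=grab('side')
a=cv2.resize(f['frame'][140:310,110:290],(378,357),interpolation=cv2.INTER_CUBIC)
b=cv2.resize(g['frame'][230:410,40:300],(400,277),interpolation=cv2.INTER_CUBIC)
c=np.zeros((357,400,3),np.uint8); c[:277]=b
cv2.imwrite('pics/p12.png',np.hstack([a,c]))
t=np.radians(51); R=np.array([[np.cos(t),np.sin(t)],[-np.sin(t),np.cos(t)]]); o=np.array([561.9,226.1])
L=[]
for v in range(150,300):
  for u in range(115,275):
    p=depthpt(f,u,v); q=R@(p[:2]-o)
    if abs(q[0])<116 and abs(q[1])<70 and p[2]>16: L.append(np.r_[q,p[2]])
L=np.array(L)
for n,x in (('cutter',-80),('cork',0),('stop',80)):
    M=L[abs(L[:,0]-x)<38]; print(n,len(M),cv2.minAreaRect(M[:,:2].astype(np.float32)),np.percentile(M[:,2],[50,90]))
```

```text
t 15.67 at [615.5  -9.  352. ] [-90.   -0.1  51.1] w 64.1 F [-1.   0.5  0.2]
turn [-0.   0.9  0. ] shift [-380.3  351.1  484.7]
cutter 531 ((-72.96371459960938, -7.157350540161133), (48.0654182434082, 58.34851837158203), 79.36344909667969) [24.2 25.6]
cork 707 ((0.9036064147949219, -0.5087127685546875), (28.776655197143555, 115.9012222290039), 0.17584453523159027) [22.9 25.3]
stop 399 ((79.56752014160156, 0.9922828674316406), (26.609254837036133, 74.08322143554688), 2.1347036361694336) [26.6 29.6]
```

View pics/p12.png

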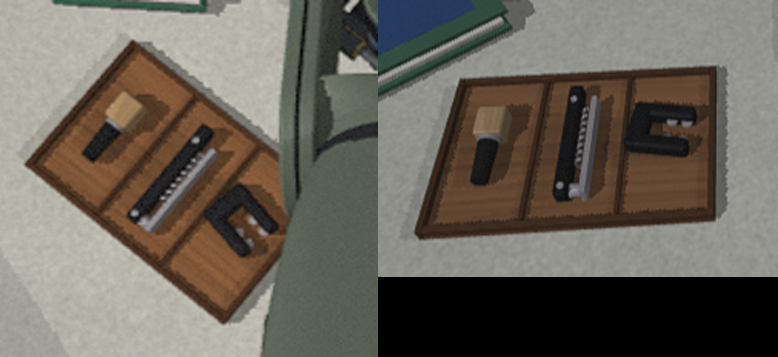

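Viewed 12: all three tools lie flat in their own compartments and the arm is clear. Handing in.

```bash
python3 -c "
from h import *
print(env.job_done())"
```

```text
the job is handed in; nothing more can be done
None
```

The set is complete: the large black corkscrew is in the middle compartment and the small wooden stopper is in the empty end one. I never touched the foil cutter. I handed the job in at about 16 s of the 58 s; it reports no verdict.

The last check, from the top camera's depth in the tray frame:

| Tool | x (mm) | y (mm) | Off lengthwise |
|---|---|---|---|
| Corkscrew | about +1 | about -0.5 | about 0.2° |
| Stopper | about +80 | about +1 | about 2° |
| Foil cutter | about -73 | about -7 | not required |

- **Lying flat:** their tops stand about 24–29 mm above the desk, as expected for tools flat on the tray floor. The depth readings run about 1–2 mm high throughout. The last picture shows all three flat.
- **Foil cutter:** its position matches the first measurement, off-centre towards the rib but within tolerance.
- **Disagreement:** the two-view height of the stopper head was 17–20 mm, against 23 mm from depth and 22 mm in the text. The grasp and the set-down contact agreed with the text.

No check failed.

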